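# Slide a loaded instrument tray under the overshelf

### The job

Put the steel instrument tray away in the free bay under the clear overshelf: slide it in straight, handle outwards, until the whole tray is inside the bay and only its handle sticks out. The tape roll and the little jar must stay in the tray, with the jar still standing, and the basket in the other bay must stay where it is. Finish with the tray let go.

Things in the scene. Friction and masses are not known exactly. Their poses are not given: they have to be found in the camera images.
- tray: Open steel tray, 140 long (x) x 96 wide (y) x 24 high, walls 3, about 0.35 kg, standing on the table. Origin: centre of its underside, z up. A straight bar handle, 12 wide (y) x 14 high, runs from the middle of the front wall (x = -70) out to x = -185, its axis 24 above the table
- tray_grip (a point): Point on the handle's axis, at x = -150, y = 0, z = 24 mm in the tray's frame: 80 in front of the tray's front wall, 35 from the handle's end. Same axes as the tray
- rack: Fixed overshelf: clear roof 175 (x) x 290 (y), underside 85, top 91 above the table, on six 10 mm steel posts. Two bays, centred at y = -70 and +70, each 130 wide between guide rails 30 high, 10 thick. Fronts open at x = -87.5; at the back a 30 high stop, inner face x = +77.5. Origin: centre of footprint at table height; -x points out of the open fronts
- liner: Flat sheet of white paper, 140 x 110, on the table in the free bay (nothing to bump against). Origin: its centre, on the bay's centre line at x = -5 mm of the rack. Axes as the rack's: in the liner's frame the bay's front edge is at x = -82.5 and the stop at +82.5 mm
- basket: White perforated basket of packets, 130 (x) x 105 (y) x 60 high with packets up to about 70, loose, 0.5 kg, standing in the other bay. Origin: centre of its underside
- tape: Grey tape roll lying flat in the tray: outer diameter 54, hole 36, 22 high. Origin: centre of its underside
- jar: Small amber jar with white cap standing in the tray: diameter 34, 48 high. Origin: centre of its underside, z up along its axis
Not all that is in view belongs to the job. Of the things that look like the tape, the smallest one is meant.

How it is judged:
By the outcome, as a careful person would: the job done as asked, in the order asked, and still so for the second after the job is handed in, with the robot touching nothing.
It also fails if it takes over 48 s, if anything falls off the work surface, if the arm or the gripper's body presses on something with over 40 N, if the wrist force passes 120 N, or if a joint passes its speed limit or range.

### The arm

A 6-joint arm with a two-finger parallel gripper is mounted at the origin on the work surface. World frame = base frame: x ahead of the robot, y to its left, z up, the work surface at z = 0. Lengths are in m, angles in rad, forces in N, time in s.
With the tool pointing down it reaches from about 0.225 to 0.875 m from the base axis. Payload 3.4 kg.
Tool frame: the origin (TCP) lies at the very end of the fingers, on their centre line; the grasp point (between the pads) lies 19 mm behind it (manip.tcp_to_grasp is the distance from the TCP to the grasp point, in m); z points along the fingers, y is the line along which they close (so a half turn about z gives the same grasp; the last joint's range is limited). The gripper opens to 85 mm and grips with 20 to 120 N. Pads are 22 mm wide; open, the fingers measure 114 mm over their backs; the gripper's body (76 mm by 85 mm) begins 54 mm behind the grasp point. The pads swing forward as they close: fully open they stand 13 mm farther back than shut.
Start: joints at [1.037, 0.276, 1.505, -0, 1.361, -0.121], TCP at [0.231, 0.527, 0.231] pointing down, gripper open.
Joint ranges: [-2.89, 2.89], [-0.75, 2.08], [0.22, 2.7], [-1.18, 4.32], [0.11, 2.71], [-2.7, 2.7]. Speed limits (rad/s): [2.57, 2.57, 3.14, 3.14, 3.14, 3.14].

### API

Orientations are given as a unit quaternion [w, x, y, z].
In Python, from rig import status, get_image, job, manip gives the robot as it stands.
- The arm moves only by the tool apply_moves, never from a script. Its arguments are lists of equal length, an entry for each row: "xyz": the shift along the tool's x, y, z each as a share of 0.3 m, from -1 to 1, a list of three; "rot": the turn, a rotation vector about the tool's x, y, z each as a share of 60 degrees, from -1 to 1, a list of three; "hand": the opening, from -1 (shut) to 1 (fully open). A call has 1 to 8 rows; each row shifts and turns the commanded pose from where the row before left it, along the tool's axes as they then stand; what a row does not reach is not made up. A row lasts 1/8 s, in which the tool goes at most 62.5 mm and 10.7 degrees, less where a joint would pass 70% of its speed; a pose out of reach is approached as far as the arm can. A call with a number of a shift or a turn outside -1 to 1 is refused whole. A call with a gripper value outside its range is refused whole. The fingers move at their own pace and stop on an object; "force" is the grip in N (left out, the last holds). Time passes only in rows, so rows that do not move let the fingers close. It gives the time, the measured TCP pose, the force, the opening and the grip force at its end, in the units of the state.
- status.get_state(): the state, without advancing time (a new reading comes with each control period).
- get_image(name): name is "scene" or "top" or "wrist"; returns a dict with "pixels" (400x640x3 uint8, red, green, blue), "fovy" (degrees; the focal length in pixels is half the picture's height over the tangent of half this angle, whatever the lens; pixels are square), "cx", "cy" (the principal point, pixels), "origin" and "orientation" of the camera in the world; the wrist camera has in their place "tool_from_camera" (4x4, takes a point from camera to tool coordinates, whose origin is the TCP and whose axes are the flange's). Camera axes: x right, y down, z forward; pixel columns grow to the right and rows downward; lengths in m; the calibration is good to about 2 mm. A picture is of the moment at which its call begins: read the wrist's pose just before it. There is no depth.
- job.sign_off(): hands the job in; it is judged then, once.
The state is a dict: "clock": time; "qpos": joint angles; "qd": joint speeds; "effort": joint torques, N m; "position": TCP position; "ee_rot": TCP orientation; "contact_force": force on the tool from outside, world axes, zero at the start; "moment": the same for the moment, N m; "width": finger opening in m; "gripper_force": force on a finger pad.
Only numpy, scipy, OpenCV 4.12 (cv2) and the standard library are available. Lean on these libraries where they do the work, as an engineer would, in place of code of your own. Each camera call takes 0.05 s, during which the arm holds its last target. There are 200 camera calls.

## Working session

There is one attempt and no reset: what is moved stays moved. The work goes in short steps, Python scripts to look and compute and a tool call to move; the robot and the scene stay as the last step left them, time stands still between calls to the robot, and variables do not carry over. Pictures are saved under pics/ and viewed, at most 10 in all, crops included, and the job is handed in when it is done.

Besides the shell and the picture viewer there is one more tool, called in YAML: its name, and indented under it one key for each argument. apply_moves: Moves the arm, as the interface text tells. Its arguments: {"type":"object","properties":{"xyz":{"type":"array","items":{"type":"array","items":{"type":"number","minimum":-1,"maximum":1}}},"rot":{"type":"array","items":{"type":"array","items":{"type":"number","minimum":-1,"maximum":1}}},"hand":{"type":"array","items":{"type":"number"}},"force":{"type":"number"}},"required":["xyz","rot","hand"]}

```bash
mkdir -p pics
cat > h.py <<'E'
import numpy as np, cv2
from rig import status, get_image, job, manip
from scipy.spatial.transform import Rotation as R
def q(o): o=np.asarray(o); return R.from_quat([o[1],o[2],o[3],o[0]]).as_matrix() if o.size==4 else o
def grab(n,fn=None):
    s=status.get_state(); im=get_image(n)
    if n=='wrist':
        T=np.eye(4);T[:3,:3]=q(s['ee_rot']);T[:3,3]=s['position'];T=T@np.array(im['tool_from_camera'])
        im['P']=T[:3,3];im['R']=T[:3,:3]
    else: im['P']=np.array(im['origin']);im['R']=q(im['orientation'])
    im['f']=200/np.tan(np.radians(im['fovy'])/2)
    if fn: cv2.imwrite('pics/'+fn,im['pixels'][:,:,::-1])
    return im
def ray(im,u,v):
    d=im['R']@np.array([(u-im['cx'])/im['f'],(v-im['cy'])/im['f'],1]); return im['P'],d/np.linalg.norm(d)
def onz(im,u,v,z):
    p,d=ray(im,u,v); return p+d*(z-p[2])/d[2]
def tri(obs):
    A=np.zeros((3,3));b=np.zeros(3)
    for im,u,v in obs:
        p,d=ray(im,u,v);M=np.eye(3)-np.outer(d,d);A+=M;b+=M@p
    x=np.linalg.solve(A,b); return x,[np.linalg.norm((np.eye(3)-np.outer(ray(*o)[1],ray(*o)[1]))@(x-o[0]['P'])) for o in obs]
def proj(im,X):
    c=im['R'].T@(np.asarray(X)-im['P']); return im['f']*c[:2]/c[2]+[im['cx'],im['cy']]
E
python3 - <<'E'
from h import *
import pickle
for n in ['top','scene','wrist']:
    im=grab(n,n+'0.png'); pickle.dump(im,open(n+'0.pkl','wb')); print(n,im['P'],im['f'],im['cx'],im['cy'],im['R'].round(3).tolist(),im.keys())
print(status.get_state(),manip.tcp_to_grasp)
E
```

```text
top [ 0.42367348 -0.05053977  0.94888686] 439.8609191129141 320.5798104908219 201.80855795292265 [[0.025, -0.992, 0.126], [-1.0, -0.027, -0.014], [0.017, -0.125, -0.992]] dict_keys(['pixels', 'fovy', 'cx', 'cy', 'origin', 'orientation', 'P', 'R', 'f'])
scene [1.05431575 0.57789831 0.65242751] 454.1061354987137 313.39274144065615 198.91395897510773 [[-0.789, 0.386, -0.478], [0.614, 0.471, -0.633], [-0.019, -0.793, -0.609]] dict_keys(['pixels', 'fovy', 'cx', 'cy', 'origin', 'orientation', 'P', 'R', 'f'])
wrist [0.15517066 0.55951267 0.37388205] 314.6001981011819 315.3653979584717 204.06306919173193 [[0.402, 0.868, 0.292], [0.915, -0.381, -0.129], [-0.001, 0.32, -0.948]] dict_keys(['pixels', 'fovy', 'cx', 'cy', 'tool_from_camera', 'P', 'R', 'f'])
{'clock': 0.15, 'qpos': array([ 1.03701248e+00,  2.76461410e-01,  1.50584799e+00, -3.65231317e-05,
        1.36072682e+00, -1.20984990e-01]), 'qd': array([ 0.00011422, -0.00118176, -0.00510128,  0.00132562, -0.00025464,
        0.00074083]), 'effort': array([ 3.11291305e-04, -4.17145908e+01, -2.46033990e+01, -3.20962472e-04,
        7.73134263e-03,  3.17895240e-05]), 'position': array([0.23047562, 0.52634357, 0.23062952]), 'ee_rot': array([-2.15193611e-04,  2.04933291e-01,  9.78775676e-01, -6.89190728e-04]), 'contact_force': array([0.27723182, 0.08668223, 0.46654564]), 'moment': array([-0.00277919,  0.01684362, -0.01776812]), 'gripper_force': 0.0, 'width': 0.0855369794348696} 0.0187
```

View pics/top0.png

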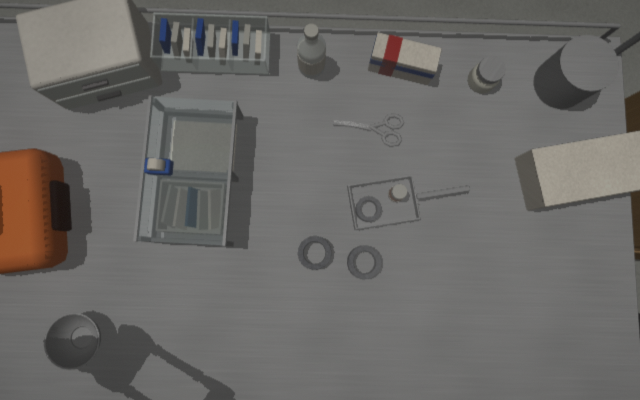

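View pics/scene0.png

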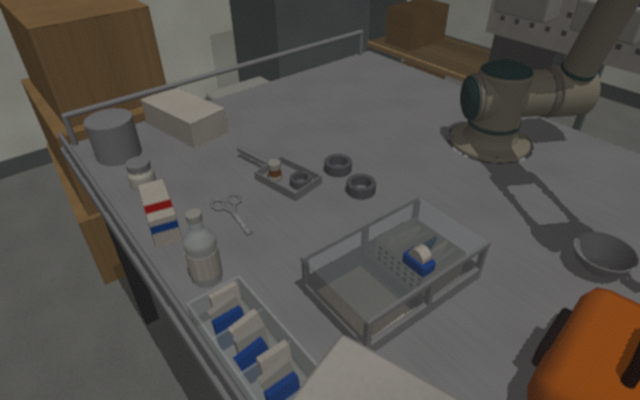

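The top view shows the tray at about (385,203) with its handle towards (468,188). The rack is at about (140–237, 98–245): the free bay with the liner is the upper one (198,140) and the basket bay is the lower one. The scissors at (335–403, 115–145) are near the route, and the decoy rings are at (316,252) and (365,262). The scene view agrees. Next I'll zoom in to get corner pixels.

Run:
```python
from h import *
t=cv2.imread('pics/top0.png')[85:260,130:475]; s=cv2.imread('pics/scene0.png')
a=cv2.resize(t,None,fx=2.3,fy=2.3,interpolation=cv2.INTER_CUBIC)
a=cv2.convertScaleAbs(a,alpha=1.6)
cv2.imwrite('pics/tz.png',a[:600,:800])
b=cv2.convertScaleAbs(cv2.resize(s[145:345,205:495],None,fx=2.7,fy=2.7,interpolation=cv2.INTER_CUBIC),alpha=1.4)
cv2.imwrite('pics/sz.png',b)
print(a.shape,b.shape)
```

```text
(402, 793, 3) (540, 783, 3)
```

View pics/tz.png

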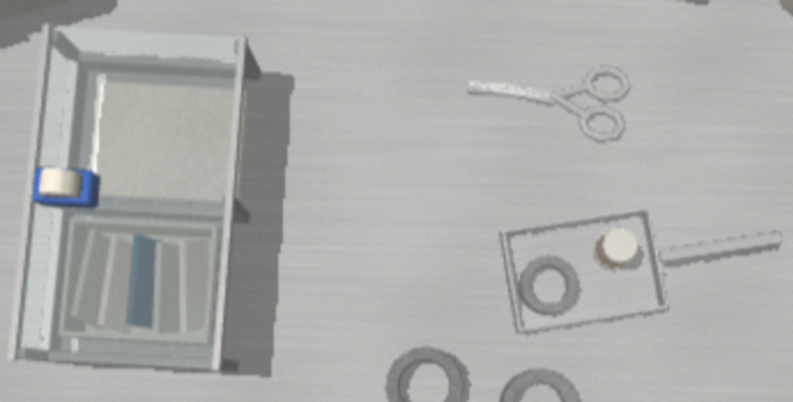

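View pics/sz.png

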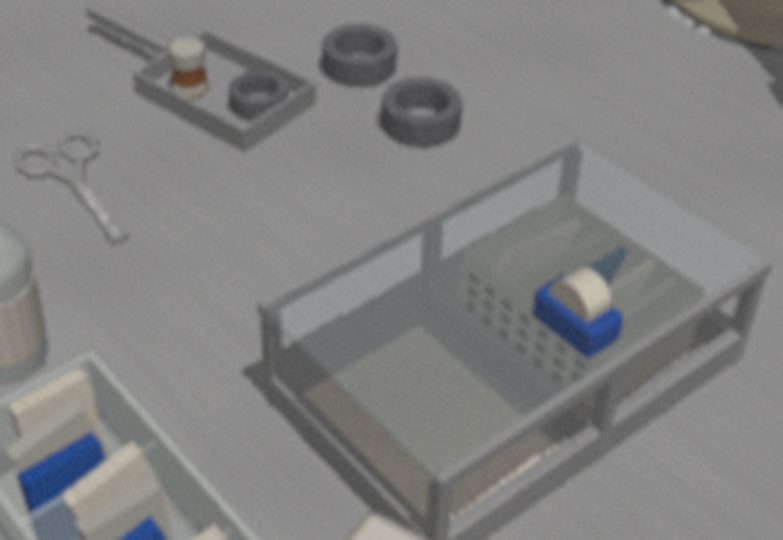

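The top zoom shows the rack roof corners at crop (246,38), (221,371), (14,358) and (47,27). The stop is at the left and the open front faces the tray. The tray rim corners are at (502,233), (520,332), (665,309) and (645,212), and the handle ends at (779,240). In the scene zoom I can match the same corners.

```bash
cat > m.py <<'E'
from h import *
import pickle
T=pickle.load(open('top0.pkl','rb'));S=pickle.load(open('scene0.pkl','rb'))
tp=lambda u,v:(T,u/2.3+130,v/2.3+85)
sp=lambda u,v:(S,u/2.7+205,v/2.7+145)
P={}
for n,a,b in [('roof FU',(246,38),(262,306)),('roof FL',(221,371),(577,147)),('roof BL',(14,358),(768,268)),('roof BU',(47,27),(438,480)),
 ('tray BU',(502,233),(245,139)),('tray BL',(520,332),(316,91)),('tray FL',(665,309),(205,35)),('tray FU',(645,212),(136,80)),
 ('hend',(779,240),(90,12)),('jar cap',(620,245),(187,45)),('sciss tip',(470,87),(122,238)),('sciss loopL',(602,140),(18,165)),('ring',(428,385),(421,105)),('blue',(66,190),(580,310))]:
    x,r=tri([tp(*a),sp(*b)]);P[n]=x;print(n,x.round(4),np.round(r[0]*2,4))
c=lambda k:np.mean([P[k+' '+e] for e in('FU','FL','BL','BU')],0)
for k in('roof','tray'):
    d=P[k+' BU']+P[k+' BL']-P[k+' FU']-P[k+' FL']; w=P[k+' BU']+P[k+' FU']-P[k+' BL']-P[k+' FL']
    print(k,c(k).round(4),'yaw',np.degrees(np.arctan2(d[1],d[0])),np.degrees(np.arctan2(-w[0],w[1])) ,'len',np.linalg.norm(d)/2,np.linalg.norm(w)/2)
h=c('tray')[:2]-P['hend'][:2];print('handle yaw',np.degrees(np.arctan2(h[1],h[0])),np.linalg.norm(h))
for n,p in [('lin',(102,80)),('lin',(237,85)),('lin',(232,200)),('lin',(97,197))]: print(n,onz(*tp(*p),0).round(4))
for n,p in [('tray BU',(502,233)),('tray BL',(520,332)),('tray FL',(665,309)),('tray FU',(645,212)),('hend',(779,240))]: print(n,onz(*tp(*p),0.024).round(4))
E
python3 m.py
```

```text
roof FU [0.7317 0.1126 0.0887] 0.0018
roof FL [0.4401 0.1211 0.0811] 0.0021
roof BL [0.447  0.2943 0.0861] 0.0006
roof BU [0.7368 0.2852 0.0906] 0.0015
tray BU [ 0.5774 -0.122   0.012 ] 0.0006
tray BL [ 0.4846 -0.14    0.0117] 0.0014
tray FL [ 0.5109 -0.2756  0.0158] 0.0029
tray FU [ 0.602  -0.2574  0.0125] 0.0017
hend [ 0.5776 -0.3818  0.0181] 0.0011
jar cap [ 0.5636 -0.226   0.0509] 0.0008
sciss tip [ 0.7219 -0.0899  0.0009] 0.001
sciss loopL [ 0.7073 -0.2417 -0.0325] 0.0599
ring [ 0.4335 -0.0558  0.0194] 0.0018
blue [0.5889 0.2538 0.105 ] 0.0
roof [0.5889 0.2033 0.0866] yaw 88.00749220758377 -91.72941220811748 len 0.17303972495627915 0.290917688153473
tray [ 0.5437 -0.1988  0.013 ] yaw 100.6283709864859 -78.83183260670731 len 0.13786113794248436 0.09373891735623498
handle yaw 100.49107115170989 0.18613148858377462
lin [0.7181 0.2648 0.    ]
lin [0.717  0.1351 0.    ]
lin [0.6042 0.1342 0.    ]
lin [0.6035 0.262  0.    ]
tray BU [ 0.5757 -0.1213  0.024 ]
tray BL [ 0.4843 -0.1393  0.024 ]
tray FL [ 0.509  -0.2727  0.024 ]
tray FU [ 0.5991 -0.2542  0.024 ]
hend [ 0.5762 -0.3793  0.024 ]
```

apply_moves:
  xyz:
    - [0,0,0]
    - [0,0,0]
    - [0,0,0]
    - [0,0,0]
    - [0,0,0]
    - [0,0,0]
  rot:
    - [0,0,0.1555]
    - [0,0,0.1555]
    - [0,0,0.1555]
    - [0,0,0.1555]
    - [0,0,0.1555]
    - [0,0,0.1555]
  hand: [1,1,1,1,1,1]

```text
clock: 0.9
position: [0.2306, 0.5265, 0.2309]
ee_rot: [0.0, 0.642, 0.766, -0.0]
contact_force: [-0.1, -0.3, 0.7]
width: 0.0851
gripper_force: 0.0
```

apply_moves:
  xyz:
    - [-0.17,0.033,0]
    - [-0.17,0.033,0]
    - [-0.17,0.033,0]
    - [-0.17,0.033,0]
    - [-0.17,0.033,0]
    - [-0.17,0.033,0]
    - [-0.17,0.033,0]
    - [-0.17,0.033,0]
  rot:
    - [0,0,0]
    - [0,0,0]
    - [0,0,0]
    - [0,0,0]
    - [0,0,0]
    - [0,0,0]
    - [0,0,0]
    - [0,0,0]
  hand: [1,1,1,1,1,1,1,1]

```text
clock: 1.9
position: [0.3823, 0.1381, 0.2313]
ee_rot: [0.0, 0.64, 0.768, 0.0]
contact_force: [0.1, 0.1, -0.1]
width: 0.0854
gripper_force: 0.0
```

apply_moves:
  xyz:
    - [-0.17,0.033,0]
    - [-0.17,0.033,0]
    - [-0.17,0.033,0]
    - [-0.17,0.033,0]
    - [-0.17,0.033,0]
    - [-0.17,0.033,0]
    - [0,0,0]
  rot:
    - [0,0,0]
    - [0,0,0]
    - [0,0,0]
    - [0,0,0]
    - [0,0,0]
    - [0,0,0]
    - [0,0,0]
  hand: [1,1,1,1,1,1,1]

```text
clock: 2.78
position: [0.4967, -0.154, 0.2305]
ee_rot: [0.0, 0.642, 0.767, -0.0]
contact_force: [-0.8, 1.0, 1.0]
width: 0.0854
gripper_force: 0.0
```

Run:
```python
from h import *
import pickle
im=grab('wrist','w1.png');pickle.dump(im,open('w1.pkl','wb'))
s=status.get_state();print(s['position'],s['clock'],q(s['ee_rot'])[:,0])
for X in [(.5703,-.3445,.031),(.5762,-.3793,.024),(.5437,-.1988,0)]:print(proj(im,X))
```

```text
[ 0.49554522 -0.15186089  0.23050884] 2.825 [-0.17735649  0.9841459   0.00123697]
[345.12985797 323.88268686]
[343.70467213 341.56872279]
[345.91481312 210.37280736]
```

apply_moves:
  xyz:
    - [-0.169,0.033,0.04]
    - [-0.169,0.033,0.04]
    - [-0.169,0.033,0.04]
    - [-0.169,0.033,0.04]
    - [0,0,0]
    - [0,0,0]
  rot:
    - [0,0,0]
    - [0,0,0]
    - [0,0,0]
    - [0,0,0]
    - [0,0,0]
    - [0,0,0]
  hand: [1,1,1,1,1,1]

```text
clock: 3.58
position: [0.5706, -0.3411, 0.183]
ee_rot: [-0.001, 0.64, 0.768, 0.0]
contact_force: [0.5, 0.2, -0.0]
width: 0.0853
gripper_force: 0.0
```

Run:
```python
from h import *
import pickle
im=grab('wrist','w2.png');pickle.dump(im,open('w2.pkl','wb'))
s=status.get_state();print(s['position'],s['clock'])
a=cv2.imread('pics/w1.png')[120:400,230:450];b=cv2.imread('pics/w2.png')[120:400,230:450]
o=np.hstack([cv2.resize(x,(396,504),interpolation=cv2.INTER_CUBIC) for x in(a,b)])
cv2.imwrite('pics/w12.png',cv2.convertScaleAbs(o,alpha=1.5))
for X in [(.5703,-.3445,.031),(.5762,-.3793,.024),(.5437,-.1988,0)]:print(proj(im,X))
```

```text
[ 0.57061614 -0.34098138  0.18353971] 3.625
[314.64171059 190.92901718]
[314.26181914 221.88391038]
[314.62524755  26.91521664]
```

View pics/w12.png

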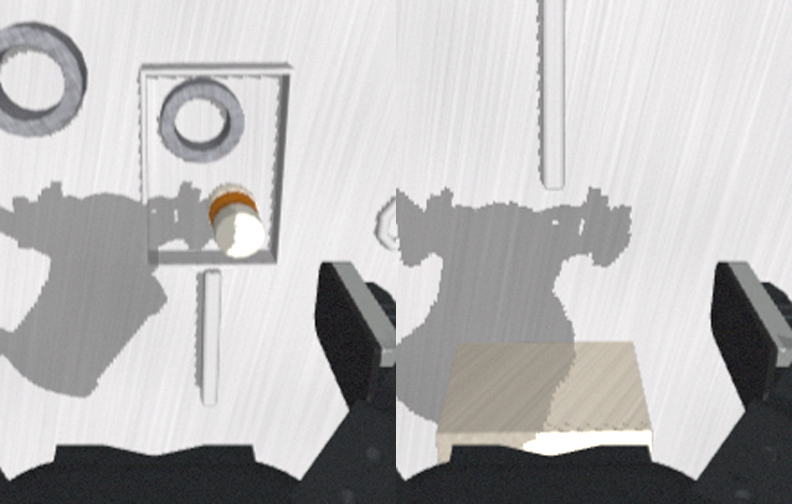

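The left panel (first wrist view) shows the tray with the tape and jar, with the handle end at crop (210,403). The right panel (second view) shows the handle end at crop (157,187). A cream block lies well beyond the handle end.

Run:
```python
from h import *
import pickle
A=pickle.load(open('w1.pkl','rb'));B=pickle.load(open('w2.pkl','rb'))
f=lambda im,u,v:(im,u/1.8+230,v/1.8+120)
for a,b in [((209.5,402),(156.5,185.5)),((203,402),(148.5,185.5)),((216.5,402),(166,185.5))]:
    x,r=tri([f(A,*a),f(B,*b)]);print(x.round(4),r[0]*2)
for im,u,v in [(A,213,271),(A,209.5,402),(B,158,2),(B,156.5,186)]:print(onz(*f(im,u,v),.031).round(4))
c=[onz(*f(A,*p),.024).round(4) for p in [(142,68),(291,67),(275,262),(150,262)]];print(c,np.mean(c,0))
```

```text
[ 0.5792 -0.3785  0.0277] 0.0006060828059606596
[ 0.5745 -0.3795  0.0274] 0.00023264326634091998
[ 0.5844 -0.3776  0.0277] 0.0005197981660544273
[ 0.5578 -0.2654  0.031 ]
[ 0.5785 -0.3754  0.031 ]
[ 0.5613 -0.279   0.031 ]
[ 0.5787 -0.3776  0.031 ]
[array([ 0.4862, -0.1367,  0.024 ]), array([ 0.5771, -0.12  ,  0.024 ]), array([ 0.6005, -0.2548,  0.024 ]), array([ 0.5146, -0.2701,  0.024 ])] [ 0.5446 -0.1954  0.024 ]
```

apply_moves:
  xyz:
    - [-0.009,0.003,0.13]
    - [0,0,0.13]
    - [0,0,0.13]
    - [0,0,0.13]
    - [0,0,0.065]
    - [0,0,0]
    - [0,0,0]
  rot:
    - [0,0,0]
    - [0,0,0]
    - [0,0,0]
    - [0,0,0]
    - [0,0,0]
    - [0,0,0]
    - [0,0,0]
  hand: [1,1,1,1,1,1,1]

```text
clock: 4.5
position: [0.5733, -0.3451, 0.0096]
ee_rot: [0.001, 0.64, 0.768, 0.0]
contact_force: [-0.4, -0.0, 0.6]
width: 0.0854
gripper_force: 0.0
```

apply_moves:
  xyz:
    - [0,0,0]
    - [0,0,0]
    - [0,0,0]
    - [0,0,0]
    - [0,0,0]
    - [0,0,0]
    - [0,0,0]
    - [0,0,0]
  rot:
    - [0,0,0]
    - [0,0,0]
    - [0,0,0]
    - [0,0,0]
    - [0,0,0]
    - [0,0,0]
    - [0,0,0]
    - [0,0,0]
  hand: [0.4,0,-0.3,-0.5,-0.7,-0.9,-1,-1]
  force: 50

```text
clock: 5.5
position: [0.5725, -0.3456, 0.0079]
ee_rot: [0.0, 0.64, 0.768, 0.0]
contact_force: [-0.3, -0.1, 1.2]
width: 0.0111
gripper_force: 49.6
```

apply_moves:
  xyz:
    - [0,0,0]
    - [0,0,0]
    - [0,0,0]
  rot:
    - [0,0,0]
    - [0,0,0]
    - [0,0,0]
  hand: [-1,-1,-1]

```text
clock: 5.88
position: [0.5725, -0.3455, 0.0079]
ee_rot: [0.0, 0.64, 0.768, 0.0]
contact_force: [-0.2, 0.8, 2.6]
width: 0.0113
gripper_force: 49.7
```

Run:
```python
from h import *
s=status.get_state();print(s['position'],s['clock'],s['width'],s['contact_force'],s['moment'])
X=q(s['ee_rot'])[:,0];th=np.degrees(np.arctan2(X[1],X[0]));print(th)
im=grab('wrist','w3.png')
# rack: from first measurement, liner + roof
a=np.radians(88.1);ex=np.array([np.cos(a),np.sin(a)])
bay=np.array([.6595,.2005])
for off in(-165,-120,-8):print(off,(bay+ex*(off-150)/1e3).round(4))
```

```text
[ 0.57248189 -0.34554921  0.00789502] 5.875 0.011310923155684235 [-0.20265347  0.8122579   2.59108373] [ 0.04997994  0.00652068 -0.04601729]
100.37080779576434
-165 [ 0.6491 -0.1143]
-120 [ 0.6505 -0.0694]
-8 [0.6543 0.0426]
```

apply_moves:
  xyz:
    - [0,0,0]
    - [0,0,0]
    - [0,0,0]
    - [0,0,0]
    - [0,0,0]
    - [0,0,0]
    - [0,0,0]
    - [0,0,0]
  rot:
    - [0,0,0.01]
    - [0,0,0.025]
    - [0,0,0.03]
    - [0,0,0.035]
    - [0,0,0.035]
    - [0,0,0.035]
    - [0,0,0.025]
    - [0,0,0.01]
  hand: [-1,-1,-1,-1,-1,-1,-1,-1]

```text
clock: 6.92
position: [0.5698, -0.3443, 0.0073]
ee_rot: [-0.003, 0.719, 0.695, -0.001]
contact_force: [-6.5, 0.9, 5.3]
width: 0.0108
gripper_force: 50.5
```

apply_moves:
  xyz:
    - [0.01,0.003,0]
    - [0.02,0.006,0]
    - [0.03,0.009,0]
    - [0.04,0.012,0]
    - [0.045,0.013,0]
    - [0.045,0.013,0]
    - [0.045,0.013,0]
    - [0.045,0.013,0]
  rot:
    - [0,0,0]
    - [0,0,0]
    - [0,0,0]
    - [0,0,0]
    - [0,0,0]
    - [0,0,0]
    - [0,0,0]
    - [0,0,0]
  hand: [-1,-1,-1,-1,-1,-1,-1,-1]

```text
clock: 7.92
position: [0.6002, -0.2615, 0.0079]
ee_rot: [0.0, 0.719, 0.695, 0.0]
contact_force: [-1.4, -4.0, 2.3]
width: 0.0109
gripper_force: 49.8
```

apply_moves:
  xyz:
    - [0.045,0.013,0]
    - [0.045,0.013,0]
    - [0.045,0.013,0]
    - [0.045,0.013,0]
    - [0.04,0.012,0]
    - [0.03,0.009,0]
    - [0.02,0.006,0]
    - [0.01,0.003,0]
  rot:
    - [0,0,0]
    - [0,0,0]
    - [0,0,0]
    - [0,0,0]
    - [0,0,0]
    - [0,0,0]
    - [0,0,0]
    - [0,0,0]
  hand: [-1,-1,-1,-1,-1,-1,-1,-1]

```text
clock: 8.93
position: [0.6271, -0.1788, 0.0079]
ee_rot: [-0.0, 0.719, 0.695, -0.0]
contact_force: [-2.1, -5.9, 3.0]
width: 0.0111
gripper_force: 49.9
```

Run:
```python
from h import *
import pickle
s=status.get_state();print(s['position'],s['clock'],s['width'],s['contact_force'])
X=q(s['ee_rot'])[:,0];print(np.degrees(np.arctan2(X[1],X[0])),X[2])
w=grab('wrist','w4.png');t=grab('top','t4.png');pickle.dump((w,t),open('p4.pkl','wb'))
a=cv2.imread('pics/w4.png');b=cv2.imread('pics/t4.png')[90:260,130:430]
o=np.vstack([a[:260,60:580],cv2.resize(b,(520,295),interpolation=cv2.INTER_CUBIC)])
cv2.imwrite('pics/c4.png',cv2.convertScaleAbs(o,alpha=1.4))
```

```text
[ 0.62714419 -0.17881288  0.00790107] 8.925 0.011063802012090831 [-2.12497813 -5.86676655  3.01414928]
88.1056008721371 -0.00026649390398280194
```

View pics/c4.png

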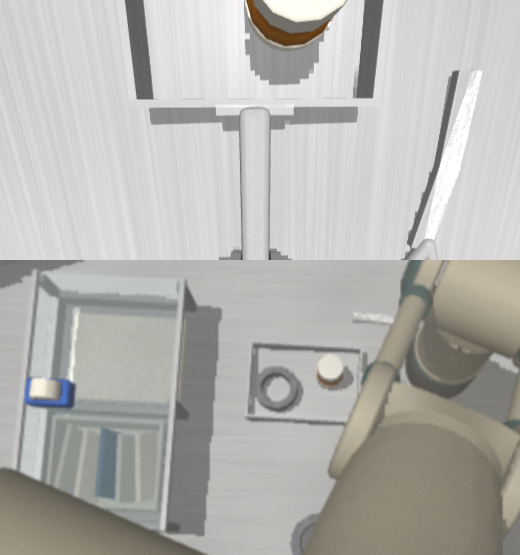

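The wrist panel shows the tray square in the grip with the jar standing. The top panel shows the tray corners at (252,345), (248,418) and (364,351), with the tape and jar inside. The tray now points at the bay mouth. I'll check its line against the bay.

Run:
```python
from h import *
import pickle
w,t=pickle.load(open('p4.pkl','rb'))
f=lambda u,v,z:onz(t,u*300/520+130,(v-260)*170/295+90,z)[:2].round(4)
print('tray',f(252,345,.024),f(248,418,.024),f(364,351,.024))
print('lateral mid of back',(f(252,345,.024)+f(248,418,.024))/2)
ex=np.array([np.cos(np.radians(88.1)),np.sin(np.radians(88.1))])
print('expected back mid',np.array([.6271,-.1788])+ex*.222)
for n,p in dict(FU=(186,281),FL=(164,529),BU=(39,272)).items(): print('roof',n,f(*p,.091))
print('posts/liner',f(75,308,0),f(71,402,0),f(172,402,0),f(176,312,0))
print('mid post front foot?',f(177,415,0))
```

```text
tray [0.6745 0.0376] [0.5825 0.0391] [ 0.671  -0.1018]
lateral mid of back [0.6285  0.03835]
expected back mid [0.63446045 0.04307795]
roof FU [0.7304 0.1108]
roof FL [0.443  0.1213]
roof BU [0.736  0.2815]
posts/liner [0.7228 0.2675] [0.6008 0.2644] [0.6044 0.1378] [0.7215 0.1387]
mid post front foot? [0.588  0.1307]
```

apply_moves:
  xyz:
    - [0.01,0.005,0]
    - [0.02,0.008,0]
    - [0.025,0.011,0]
    - [0.025,0.012,0]
    - [0.025,0.012,0]
    - [0.025,0.011,0]
    - [0.02,0.008,0]
    - [0.01,0.004,0]
  rot:
    - [0,0,0]
    - [0,0,0]
    - [0,0,0]
    - [0,0,0]
    - [0,0,0]
    - [0,0,0]
    - [0,0,0]
    - [0,0,0]
  hand: [-1,-1,-1,-1,-1,-1,-1,-1]

```text
clock: 10.02
position: [0.6497, -0.1322, 0.0079]
ee_rot: [-0.0, 0.719, 0.695, -0.001]
contact_force: [-3.0, -5.5, 5.1]
width: 0.0109
gripper_force: 50.1
```

Run:
```python
from h import *
import pickle
s=status.get_state();print(s['position'],s['clock'],s['contact_force'])
t=grab('top','t5.png');pickle.dump(t,open('t5.pkl','wb'))
o=cv2.resize(cv2.imread('pics/t5.png')[90:255,130:360],None,fx=3.4,fy=3.4,interpolation=cv2.INTER_CUBIC)
cv2.imwrite('pics/c5.png',cv2.convertScaleAbs(o,alpha=1.4));print(o.shape)
```

```text
[ 0.64965469 -0.13215617  0.00789537] 10.025 [-3.03194133 -5.47322663  5.1029654 ]
(561, 782, 3)
```

View pics/c5.png

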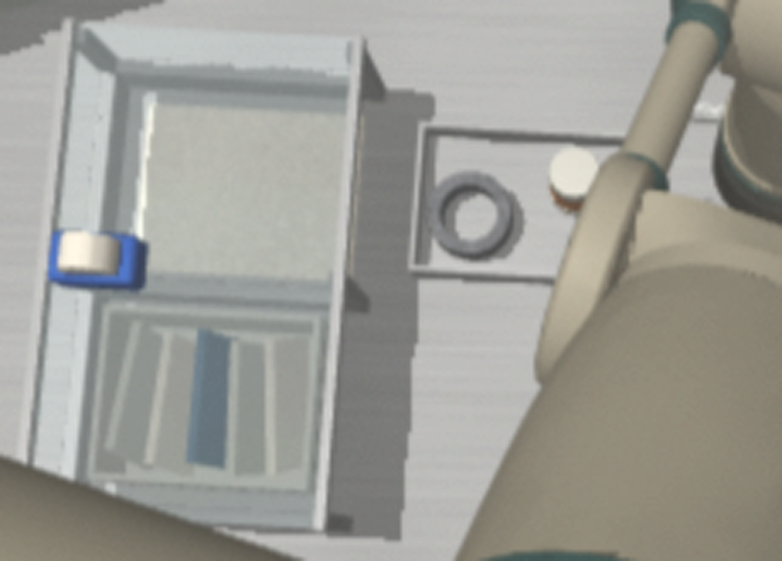

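The tray back edge runs from (423,126) to (412,270). The liner spans rows 90–280. The front posts run from roof (362,40) to foot about (383,97), and the middle post foot is at about (367,308).

Run:
```python
from h import *
import pickle
t=pickle.load(open('t5.pkl','rb'))
f=lambda u,v,z:onz(t,u/3.4+130,v/3.4+90,z)[:2].round(4)
b=(f(423,126,.024)+f(412,270,.024))/2
print(f(423,126,.024),f(412,270,.024),b)
print('upper edge',f(620,137,.024))
FU,FL=f(366,38,.091),f(326,530,.091);print(FU,FL)
m=(FU+FL)/2+(FU-FL)*70/290;a=np.arctan2(FU[0]-FL[0],-(FU[1]-FL[1]));print('front mid',m,np.degrees(a))
ex=np.array([np.cos(a),np.sin(a)]);ey=np.array([-ex[1],ex[0]])
print('back in bay x,y',(b-m)@ex-.0875,(b-m)@ey,'tcp',(np.array([.6497,-.1322])-m)@ex-.0875,(np.array([.6497,-.1322])-m)@ey)
L=[f(150,92,0),f(138,274,0),f(345,283,0)];print('liner',L)
```

```text
[0.6996 0.0839] [0.6064 0.0867] [0.653  0.0853]
upper edge [ 0.6962 -0.0415]
[0.7324 0.1102] [0.4414 0.1188]
front mid [0.65714138 0.11242414] 88.3072153760443
back in bay x,y -0.11473463850071995 0.003338314968518994 tcp -0.33223720212967833 0.00021184494133238627
liner [array([0.7243, 0.2658]), array([0.6036, 0.2654]), array([0.6014, 0.1328])]
```

apply_moves:
  xyz:
    - [0.01,0,0]
    - [0.025,0,0]
    - [0.04,0,0]
    - [0.05,0,0]
    - [0.05,0,0]
    - [0.05,0,0]
    - [0.05,0,0]
    - [0.05,0,0]
  rot:
    - [0,0,0]
    - [0,0,0]
    - [0,0,0]
    - [0,0,0]
    - [0,0,0]
    - [0,0,0]
    - [0,0,0]
    - [0,0,0]
  hand: [-1,-1,-1,-1,-1,-1,-1,-1]

```text
clock: 11.08
position: [0.6536, -0.0346, 0.0079]
ee_rot: [0.0, 0.719, 0.695, 0.0]
contact_force: [-0.9, -6.0, 3.2]
width: 0.0111
gripper_force: 49.9
```

apply_moves:
  xyz:
    - [0.05,0,0]
    - [0.05,0,0]
    - [0.045,0,0]
    - [0.04,0,0]
    - [0.03,0,0]
    - [0.025,0,0]
    - [0.015,0,0]
    - [0.01,0,0]
  rot:
    - [0,0,0]
    - [0,0,0]
    - [0,0,0]
    - [0,0,0]
    - [0,0,0]
    - [0,0,0]
    - [0,0,0]
    - [0,0,0]
  hand: [-1,-1,-1,-1,-1,-1,-1,-1]

```text
clock: 12.08
position: [0.6559, 0.0446, 0.0079]
ee_rot: [0.0, 0.719, 0.695, -0.0]
contact_force: [-0.2, -6.2, 3.7]
width: 0.0111
gripper_force: 50.0
```

Run:
```python
from h import *
import pickle
s=status.get_state();print(s['position'],s['clock'],s['contact_force'])
t=grab('top','t6.png');c=grab('scene','s6.png');pickle.dump((t,c),open('t6.pkl','wb'))
o=cv2.resize(cv2.imread('pics/t6.png')[90:255,130:280],None,fx=2.7,fy=2.7,interpolation=cv2.INTER_CUBIC)
p=cv2.resize(cv2.imread('pics/s6.png')[170:350,290:440],(370,445),interpolation=cv2.INTER_CUBIC)
cv2.imwrite('pics/c6.png',cv2.convertScaleAbs(np.hstack([o[:445],p]),alpha=1.4));print(o.shape)
```

```text
[0.65590803 0.04458003 0.0078769 ] 12.075 [-0.15749798 -6.19963742  3.70020114]
(446, 405, 3)
```

View pics/c6.png

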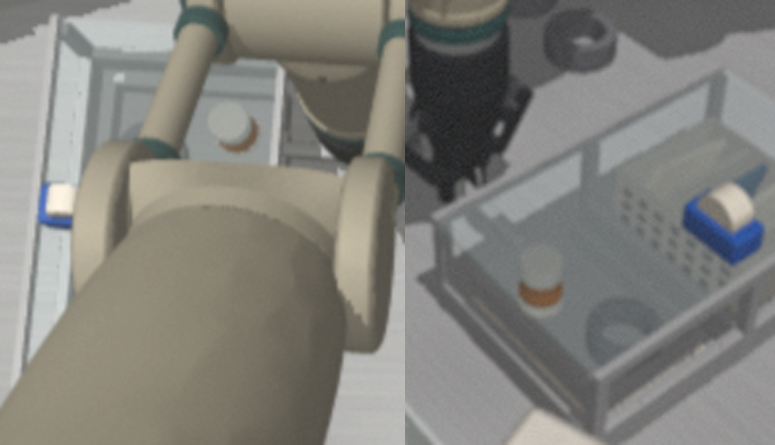

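The tray is in the bay, the jar is standing and the tape is inside. The basket looks unmoved, and the force is only sliding friction (6 N), so it isn't touching the stop. I'll release and withdraw straight up.

apply_moves:
  xyz:
    - [0,0,0]
    - [0,0,0]
    - [0,0,0]
    - [0,0,0]
    - [0,0,0]
    - [0,0,0]
    - [0,0,0]
    - [0,0,0]
  rot:
    - [0,0,0]
    - [0,0,0]
    - [0,0,0]
    - [0,0,0]
    - [0,0,0]
    - [0,0,0]
    - [0,0,0]
    - [0,0,0]
  hand: [-0.7,-0.5,-0.3,0,0.2,0.4,0.4,0.4]

```text
clock: 13.18
position: [0.6561, 0.0449, 0.0078]
ee_rot: [-0.0, 0.719, 0.695, 0.0]
contact_force: [0.1, 0.4, -0.2]
width: 0.0596
gripper_force: 0.0
```

apply_moves:
  xyz:
    - [0,0,-0.03]
    - [0,0,-0.08]
    - [0,0,-0.12]
    - [0,0,-0.15]
    - [0,0,-0.15]
    - [0,0,-0.15]
    - [0,0,0]
    - [0,0,0]
  rot:
    - [0,0,0]
    - [0,0,0]
    - [0,0,0]
    - [0,0,0]
    - [0,0,0]
    - [0,0,0]
    - [0,0,0]
    - [0,0,0]
  hand: [0.4,0.4,0.4,0.4,0.4,0.4,0.4,0.4]

```text
clock: 14.18
position: [0.6556, 0.0449, 0.2118]
ee_rot: [-0.0, 0.719, 0.695, -0.0]
contact_force: [-0.7, -0.3, -0.4]
width: 0.0598
gripper_force: 0.0
```

apply_moves:
  xyz:
    - [-0.15,0,0]
    - [-0.15,0,0]
    - [-0.15,0,0]
    - [-0.15,0,0]
    - [-0.15,0,0]
    - [-0.15,0,0]
    - [0,0,0]
    - [0,0,0]
  rot:
    - [0,0,0]
    - [0,0,0]
    - [0,0,0]
    - [0,0,0]
    - [0,0,0]
    - [0,0,0]
    - [0,0,0]
    - [0,0,0]
  hand: [0.4,0.4,0.4,0.4,0.4,0.4,0.4,0.4]

```text
clock: 15.18
position: [0.6462, -0.2244, 0.21]
ee_rot: [-0.002, 0.719, 0.695, -0.0]
contact_force: [0.3, 0.5, 0.7]
width: 0.0595
gripper_force: 0.0
```

Run:
```python
from h import *
import pickle
s=status.get_state();print(s['position'],s['clock'],s['contact_force'],s['qd'].round(3))
t=grab('top','t7.png');pickle.dump(t,open('t7.pkl','wb'))
o=cv2.resize(cv2.imread('pics/t7.png')[90:250,130:300],None,fx=3.7,fy=3.7,interpolation=cv2.INTER_CUBIC)
cv2.imwrite('pics/c7.png',cv2.convertScaleAbs(o,alpha=1.5));print(o.shape)
```

```text
[ 0.64617572 -0.22436465  0.21004119] 15.175 [0.32833178 0.52860517 0.6504512 ] [ 0.023 -0.014 -0.002 -0.002  0.001 -0.001]
(592, 629, 3)
```

View pics/c7.png

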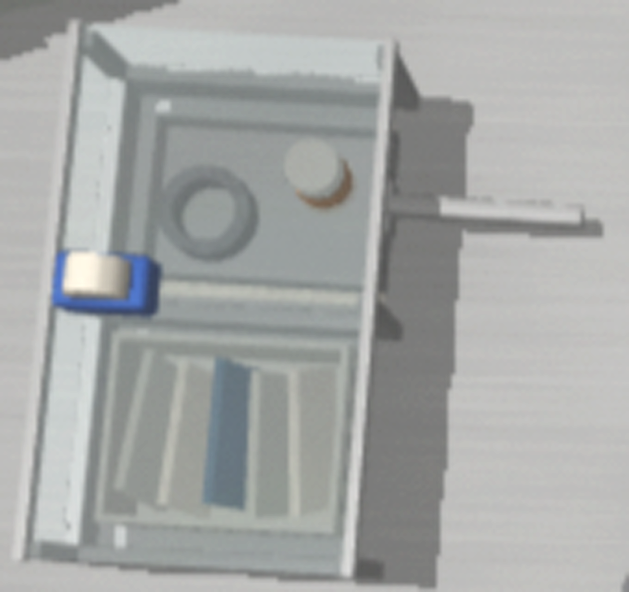

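The top view shows the tray under the roof with its back corner at (160,118). Only the handle sticks out, ending at (583,214). The jar and tape are inside and the basket looks in place. I'll check the depth numerically.

Run:
```python
from h import *
import pickle
t=pickle.load(open('t7.pkl','rb'))
f=lambda u,v,z:onz(t,u/3.7+130,v/3.7+90,z)[:2]
FU,FL,BU=f(396,42,.091),f(348,577,.091),f(75,22,.091)
a=np.arctan2(FU[0]-FL[0],-(FU[1]-FL[1]));ex=np.array([np.cos(a),np.sin(a)]);ey=np.array([-ex[1],ex[0]])
m=(FU+FL)/2+(FU-FL)*70/290
for n,p in dict(BU=f(158,116,.024),hend=f(583,214,.028),hin=f(440,209,.028),roofBU=BU).items(): print(n,((p-m)@ex-.0875).round(4),((p-m)@ey).round(4))
```

```text
BU 0.0602 -0.0448
hend -0.1913 -0.0019
hin -0.1087 0.0007
roofBU 0.0873 -0.0746
```

```bash
python3 -c "
from rig import job
print(job.sign_off())"
```

```text
the job is handed in; nothing more can be done
None
```

The tray is in the free bay with only its handle sticking out, its front wall measured about 8–11 mm inside the bay front; the jar is standing, the tape roll is in the tray, the basket looks unmoved in the pictures, the gripper has let go, and the job is handed in at about 15 s.

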